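# Walk the tube vee block round and seat its key in the fence

### The arm

A 6-joint arm with a two-finger parallel gripper is mounted at the origin on a cart in front of the work surface, level with it; the furniture and walls round the work are solid. World frame = base frame: x ahead of the robot, y to its left, z up, the work surface at z = 0. Lengths are in m, angles in rad, forces in N, time in s.
With the tool pointing down it reaches from about 0.275 to 0.725 m from the base axis. Payload 15.9 kg.
Tool frame: the origin (TCP) lies where the fingers leave the gripper's body, on its centre line; the fingertips stand 73 mm ahead of it and the grasp point (between the pads) lies 54 mm ahead of it (ctrl.tip_reach is the distance from the TCP to the fingertips, in m); z points along the fingers, y is the line along which they close (so a half turn about z gives the same grasp; the last joint's range is limited). The gripper opens to 85 mm and grips with 20 to 120 N. Pads are 22 mm wide; open, the fingers measure 114 mm over their backs; the gripper's body (76 mm by 85 mm) begins 54 mm behind the grasp point. The pads swing forward as they close: fully open they stand 13 mm farther back than shut.
Start: joints at [-1.16, 0.213, -0.034, 1.323, 0, 1.571], TCP at [0.2, -0.458, 0.304] pointing down, gripper open.
Joint ranges: [-2.98, 2.98], [-0.74, 1.72], [-1.14, 1.35], [-2.1, 2.04], [-1.57, 1.44], [-3.14, 3.14]. Speed limits (rad/s): [1.89, 1.89, 2.39, 2.57, 3.14, 3.14].

### API

Orientations are given as [roll, pitch, yaw] about the fixed x, y, z axes, in that order (R = Rz(yaw) Ry(pitch) Rx(roll)).
In Python, from bench import ctrl gives the robot as it stands.
- The arm moves only by the tool jog_arm, never from a script. Its argument "rows" is a list of rows, each a list of 3 entries, a list of its own where there are three numbers: the shift along the world's x, y, z in units of 30 mm (1.0 is 30 mm), then the turn about the world's z in units of 5 degrees (1.0 is 5 degrees), then the opening, from -1 (shut) to 1 (fully open). In form: [[[x, y, z], twist, grip], ...]. A call has 1 to 10 rows; each row shifts and turns the commanded pose from where the row before left it; what a row does not reach is not made up. A row lasts 1/8 s, in which the tool goes at most 62.5 mm and 10.7 degrees, less where a joint would pass 70% of its speed; a pose out of reach is approached as far as the arm can. A call is refused whole if a number of a shift passes 1 or a number of a turn 1, either way. A call with a gripper value outside its range is refused whole. The fingers move at their own pace and stop on an object; the grip force is fixed at half the most. Time passes only in rows, so rows that do not move let the fingers close. It gives the time, the measured TCP pose, the force, the opening and the grip force at its end, in the units of the state.
- ctrl.observe(): the state, without advancing time (a new reading comes with each control period).
- ctrl.get_image(name): name is "side" or "top"; returns the picture (384x512x3 uint8, red, green, blue); there is no depth.
- ctrl.get_calibration(name): a dict with "K" (3x3 intrinsics, pixels), "world_from_camera" (4x4, takes a point from camera to world coordinates). Camera axes: x right, y down, z forward; pixel columns grow to the right and rows downward; lengths in m; the calibration is good to about 2 mm. A picture is of the moment at which its call begins. get_calibration takes no time and is no camera call.
- ctrl.hand_in(): hands the job in; it is judged then, once.
The state is a dict: "time": time; "qpos": joint angles; "qvel": joint speeds; "joint_torque": joint torques, N m; "tcp_pos": TCP position; "tcp_rot": TCP orientation; "force": force on the tool from outside, world axes, zero at the start; "ft_torque": the same for the moment, N m; "width": finger opening in m; "grasp_force": force on a finger pad.
Only numpy, scipy, OpenCV 4.12 (cv2) and the standard library are available. Lean on these libraries where they do the work, as an engineer would, in place of code of your own. Each camera call takes 0.05 s, during which the arm holds its last target. There are 200 camera calls.

### The job

The heavy vee block on the fitting plate has been left standing skew. With the fingertips only, walk it round by pushing its corners until the face with the key looks at the fence, then push it home so that the key is fully in the fence's keyway and the block's face sits flush and square against the fence, and draw back. Push it only: it must stay flat on the plate and never be lifted or tipped, and the loose things on and beside the plate are to be left where they are.

Things in the scene. Friction and masses are not known exactly. Their poses are not given: they have to be found in the camera images.
- fixture: Fitting plate, fixed on the bench: dark steel slab 270 (x) x 360 (y) mm on rubber feet, its flat top 22 mm above the bench. Origin on the bench under the slab's centre; x points to the fence, z up. The fence is a bright steel bar 280 mm long (y), 28 mm thick, 40 mm high above the plate top, standing along the plate's far side, its front face at x = +98 mm, with a keyway at y = 0.
- keyway (a point): Centre of the keyway's mouth, in the plane of the fence's front face at the level of the plate top. Axes as the fixture's: x into the fence, y along it, z up. The keyway is open to the front and top: 22 mm wide, 18 mm deep; its mouth is flared, 32 mm wide at the front face and narrowing to 22 mm at 11 mm depth.
- vee_block: Loose aluminium vee block, about 0.85 kg, 80 (x) x 100 (y) x 45 mm high: flat upright sides, a wide vee groove along x in its top. From the middle of its +x face stands a steel key 18 mm wide, 14 mm proud, 4 to 24 mm above the underside. Origin at the centre of the underside; z up. Pushed near one end of a side it turns, its middle drifting 7 to 10 mm along the push for every 0.1 rad.
- key_face (a point): Middle of the lower edge of the vee block's +x face (the face the key stands on), 40 mm from the block's origin; axes as the block's. Home when it coincides with point keyway, x axes the same way: block origin then at fixture x = 58 mm, y = 0.
- hex_key: Grey L-shaped hex key, 124 mm long, 40 mm over its short leg, 8 mm thick, lying loose on the plate along its +y edge; leave alone. Origin under its middle.
- lockring_tool: Small splined steel socket (lockring tool), 35 mm across, 30 mm high, standing loose on the plate near its -y edge; leave alone. Origin under its middle.
- marker: White marker pen with black cap, 17 x 135 x 16 mm, lying on the bench to the right of the plate; leave alone. Origin under its middle.
- cone_spanner: Thin flat spanner with a blue dipped grip, 32 x 172 x 12 mm, lying on the bench left of the plate; leave alone. Origin under its middle.
- masking_roll: Roll of masking tape lying flat, 98 mm across, 25 mm high, on the bench to the right of the plate; leave alone. Origin under its middle.

How it is judged:
By the outcome, as a careful person would: the job done as asked, in the order asked, and still so for the second after the job is handed in, with the robot touching nothing.
It also fails if it takes over 72 s, if anything falls off the work surface, if the arm or the gripper's body presses on something with over 40 N, if the wrist force passes 120 N, or if a joint passes its speed limit or range.

## Working session

There is one attempt and no reset: what is moved stays moved. The work goes in short steps, Python scripts to look and compute and a tool call to move; the robot and the scene stay as the last step left them, time stands still between calls to the robot, and variables do not carry over. Pictures are saved under pics/ and viewed, at most 10 in all, crops included, and the job is handed in when it is done.

Besides the shell and the picture viewer there is one more tool, called after "Call:" by a JSON object that holds its "api" and its "payload", one argument or row to a line. jog_arm: Moves the arm, as the interface text tells. Its arguments: {"type":"object","properties":{"rows":{"type":"array"}},"required":["rows"]}

```bash
mkdir -p pics; ls; python3 - <<'E'
from bench import ctrl
import cv2, numpy as np
for n in("top","side"):
    im=ctrl.get_image(n); cv2.imwrite(f"pics/{n}0.png",im[:,:,::-1])
    c=ctrl.get_calibration(n); print(n,np.round(c["K"],1).tolist(),np.round(c["world_from_camera"],3).tolist())
s=ctrl.observe(); print(s["time"],s["tcp_pos"],s["tcp_rot"],s["width"],ctrl.tip_reach)
E
```

```text
pics
top [[404.9, 0.0, 255.1], [0.0, 404.9, 190.2], [0.0, 0.0, 1.0]] [[0.014, -0.991, 0.131, 0.354], [-1.0, -0.016, -0.016, -0.028], [0.018, -0.131, -0.991, 1.388], [0.0, 0.0, 0.0, 1.0]]
side [[480.3, 0.0, 254.4], [0.0, 480.3, 184.7], [0.0, 0.0, 1.0]] [[0.842, -0.231, 0.487, -0.223], [-0.539, -0.345, 0.768, -1.211], [-0.009, -0.91, -0.415, 0.666], [0.0, 0.0, 0.0, 1.0]]
0.1 [ 0.19956928 -0.45818286  0.30347061] [-3.14057449e+00  1.25446094e-06  4.10801916e-01] 0.08528037937077419 0.0726
```

View pics/top0.png

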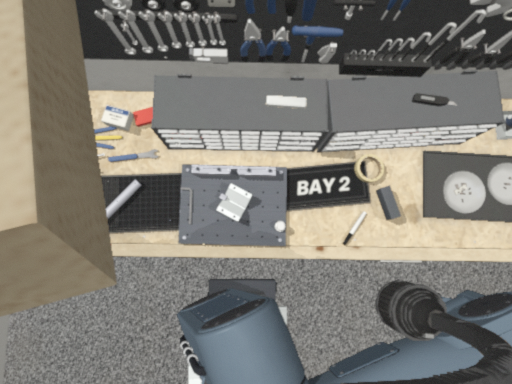

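View pics/side0.png

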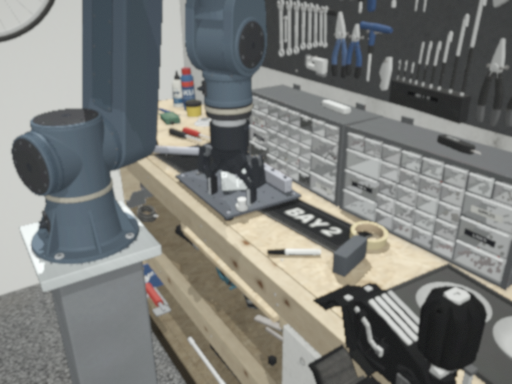

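The top view shows the plate at about (180–287, 165–246) with the fence on its upper side. The block is skew near (235, 202). The hex key is at the left, and the socket at about (280, 227). I'll enlarge both views.

```bash
python3 - <<'E'
import cv2, numpy as np
a=cv2.imread("pics/top0.png")[155:255,170:300]; a=cv2.resize(a,None,fx=6,fy=6,interpolation=cv2.INTER_CUBIC); cv2.imwrite("pics/c1.png",a)
b=cv2.imread("pics/side0.png")[140:225,170:310]; b=cv2.resize(b,None,fx=5,fy=5,interpolation=cv2.INTER_CUBIC); cv2.imwrite("pics/c2.png",b)
E
```

```text
(no output)
```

View pics/c1.png

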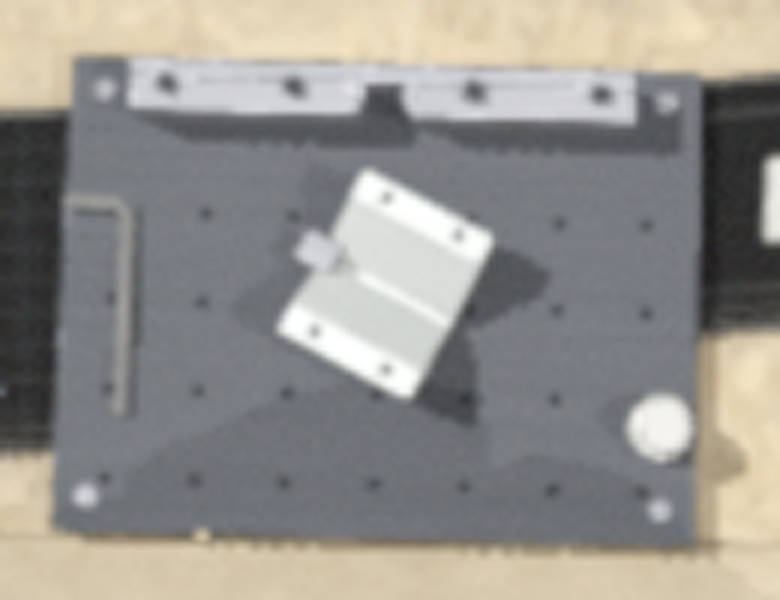

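View pics/c2.png

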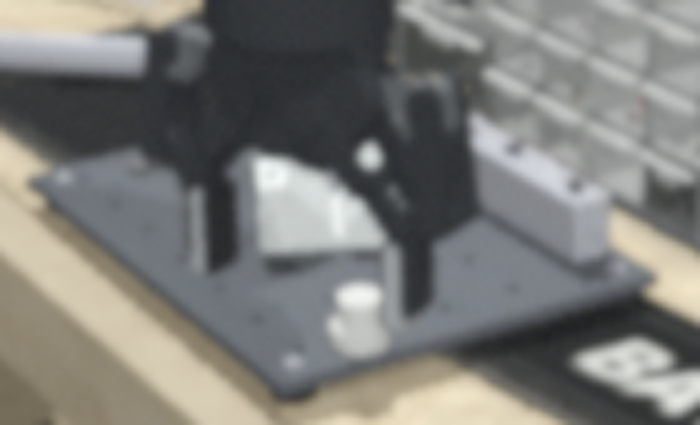

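The crops show the block's key face pointing left and slightly up (+y). Its top corners in c1 are at about (366,170), (493,237), (412,397) and (280,330). The fence front edge is near row 110–122 with the keyway at column ~383. The block has to turn about 60° clockwise seen from above.

```bash
cat > h.py <<'E'
from bench import ctrl
import cv2, numpy as np
C=ctrl.get_calibration("top")
def ray(uv,z):
    uv=np.atleast_2d(uv).astype(float); K,T=C["K"],C["world_from_camera"]
    d=np.c_[(uv-[K[0,2],K[1,2]])/[K[0,0],K[1,1]],np.ones(len(uv))]@T[:3,:3].T
    return (T[:3,3]+d*((z-T[2,3])/d[:,2])[:,None])[:,:2]
X0,Y0,S=160,150,6
def full(p): return (np.asarray(p,float)+.5)/S-.5+[X0,Y0]
def crop():
    im=ctrl.get_image("top")[Y0:260,X0:310]
    return cv2.resize(im,None,fx=S,fy=S,interpolation=cv2.INTER_CUBIC)
def big(m,n):
    n,l,st,c=cv2.connectedComponentsWithStats(m.astype(np.uint8)); return [(l==i).astype(np.uint8) for i in np.argsort(-st[1:,4])[:1]+1] 
def block(im,yfence=None):
    g=im.min(2); m=(g>165).astype(np.uint8); 
    m[:190]=0 if yfence is None else m[:190]
    m=cv2.morphologyEx(m,cv2.MORPH_OPEN,cv2.getStructuringElement(cv2.MORPH_ELLIPSE,(41,41)))
    n,l,st,c=cv2.connectedComponentsWithStats(m)
    out=[]
    for i in range(1,n):
        if st[i,4]<8000: continue
        cs=cv2.findContours((l==i).astype(np.uint8),0,2)[0][0]
        b=cv2.boxPoints(cv2.minAreaRect(cs)); out.append(ray(full(b),.067))
    return out
def pose(b):
    e=b-np.roll(b,-1,0); L=np.hypot(*e.T); i=np.argmin(L[:2])  # short edge (80) is block x
    v=e[i]; return b.mean(0),np.degrees(np.arctan2(v[1],v[0])),L[:2]
E
python3 - <<'E'
from h import *
im=crop(); cv2.imwrite("pics/crop0.png",im[:,:,::-1])
for b in block(im): print("block",[np.round(x,4) for x in pose(b)],np.round(b,3).tolist())
# plate corners (c1 crop origin 170,155)
f=lambda p:(np.array(p,float)+.5)/6-.5+[170,155]
P=ray(f([(75,57),(705,75),(695,548),(52,530)]),.022); print("plate",np.round(P,3).tolist(),P.mean(0))
F=ray(f([(128,107),(636,124),(364,114),(403,115),(131,59),(640,74)]),.062); print("fence",np.round(F,4).tolist())
d=F[0]-F[1]; print("fence dir deg",np.degrees(np.arctan2(d[1],d[0])), np.hypot(*d), "mid",F[:2].mean(0),"notch",F[2:4].mean(0))
print("socket",ray(f((660,425)),.052),"hex",ray(f([(125,205),(120,410)]),.03).round(3).tolist())
E
```

```text
block [array([0.4887, 0.0199]), np.float64(62.0388), array([0.1041, 0.0841])] [[0.462, 0.081], [0.555, 0.033], [0.515, -0.041], [0.423, 0.007]]
block [array([0.3842, 0.0151]), np.float64(-0.1938), array([0.4894, 0.1575])] [[0.459, 0.261], [0.466, -0.228], [0.309, -0.227], [0.302, 0.254]]
plate [[0.62, 0.202], [0.616, -0.158], [0.348, -0.154], [0.353, 0.204]] [0.48411728 0.02338737]
fence [[0.5848, 0.1646], [0.5801, -0.1164], [0.5831, 0.0343], [0.5829, 0.0127], [0.6118, 0.1639], [0.6083, -0.1184]]
fence dir deg 89.04866827594516 0.28103138118346654 mid [0.58246372 0.02411685] notch [0.58304247 0.02350351]
socket [[ 0.41446743 -0.13151688]] hex [[0.534, 0.169], [0.419, 0.168]]
```

Call:
{"api": "jog_arm", "payload": {
  "rows": [
    [[0.8,0.94,-0.2],-0.49,-1],
    [[0.8,0.94,-0.2],-0.49,-1],
    [[0.8,0.94,-0.2],-0.49,-1],
    [[0.8,0.94,-0.2],-0.49,-1],
    [[0.8,0.94,-0.2],-0.49,-1],
    [[0.8,0.94,-0.2],-0.49,-1],
    [[0.8,0.94,-0.2],-0.49,-1],
    [[0.8,0.94,-0.2],-0.49,-1],
    [[0.8,0.94,-0.2],-0.49,-1],
    [[0.8,0.94,-0.2],-0.49,-1]
  ]
}}

```text
time: 1.4
tcp_pos: [0.4403, -0.1753, 0.2436]
tcp_rot: [-3.142, 0.0, -0.018]
force: [-0.0, -1.3, 0.1]
width: 0.0003
grasp_force: 0.0
```

Call:
{"api": "jog_arm", "payload": {
  "rows": [
    [[0.8,0.94,-0.2],0,-1],
    [[0.8,0.94,-0.2],0,-1],
    [[0.8,0.94,-0.2],0,-1],
    [[0.8,0.94,-0.2],0,-1],
    [[0.8,0.94,-0.2],0,-1],
    [[0,0,0],0,-1],
    [[0,0,0],0,-1]
  ]
}}

```text
time: 2.28
tcp_pos: [0.5593, -0.0356, 0.2137]
tcp_rot: [3.141, 0.001, -0.017]
force: [0.0, 0.1, 0.7]
width: -0.0001
grasp_force: 0.0
```

Call:
{"api": "jog_arm", "payload": {
  "rows": [
    [[0,0,-0.9],0,-1],
    [[0,0,-0.9],0,-1],
    [[0,0,-0.9],0,-1],
    [[0,0,-0.5],0,-1],
    [[0,0,-0.4],0,-1],
    [[0,0,0],0,-1]
  ]
}}

```text
time: 3.02
tcp_pos: [0.5594, -0.0356, 0.1057]
tcp_rot: [3.142, 0.001, -0.017]
force: [-0.1, 0.3, 1.3]
width: 0.0
grasp_force: 0.0
```

```bash
python3 - <<'E'
from h import *
a=crop(); s=ctrl.get_image("side")[110:220,190:310]; s=cv2.resize(s,None,fx=5,fy=5,interpolation=cv2.INTER_CUBIC)
s=cv2.resize(s,(400,367)); a=cv2.resize(a[:,150:],(400,int(660*400/750)))
o=np.zeros((367,800,3),np.uint8); o[:a.shape[0],:400]=a; o[:,400:]=s; cv2.imwrite("pics/p1.png",o[:,:,::-1])
E
```

```text
(no output)
```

View pics/p1.png

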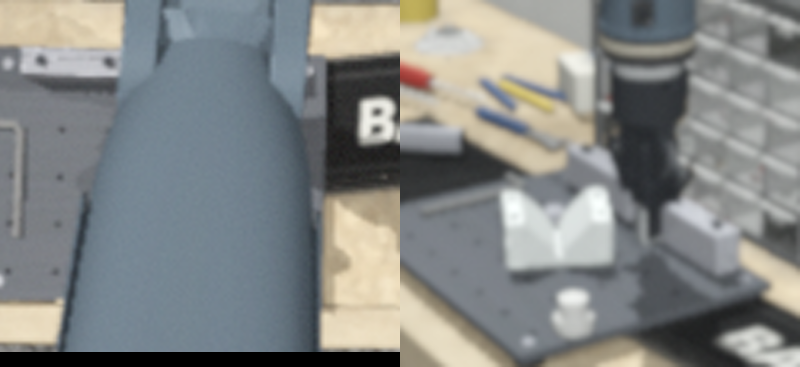

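The finger is down between the fence and the block's right corner and touches nothing. In the side half the block stands at about (555,230).

Call:
{"api": "jog_arm", "payload": {
  "rows": [
    [[-0.3,0,0],0,-1],
    [[-0.3,0,0],0,-1],
    [[-0.3,0,0],0,-1],
    [[-0.3,0,0],0,-1],
    [[-0.3,0,0],0,-1],
    [[-0.3,0,0],0,-1]
  ]
}}

```text
time: 3.88
tcp_pos: [0.5053, -0.0355, 0.1061]
tcp_rot: [3.141, -0.001, -0.017]
force: [4.1, -1.8, 0.3]
width: 0.0
grasp_force: 1.9
```

```bash
cat > sv.py <<'E'
import sys
from h import *
s=ctrl.get_image("side")[120:220,180:310]; s=cv2.resize(s,None,fx=6,fy=6,interpolation=cv2.INTER_CUBIC); cv2.imwrite(sys.argv[1],s[:,:,::-1])
print(ctrl.observe()["force"].round(1))
# white top-land/vee faces in side view, top-land corners
g=s.min(2)
E
python3 sv.py pics/p2.png
```

```text
[ 3.1 -1.2  2.2]
```

View pics/p2.png

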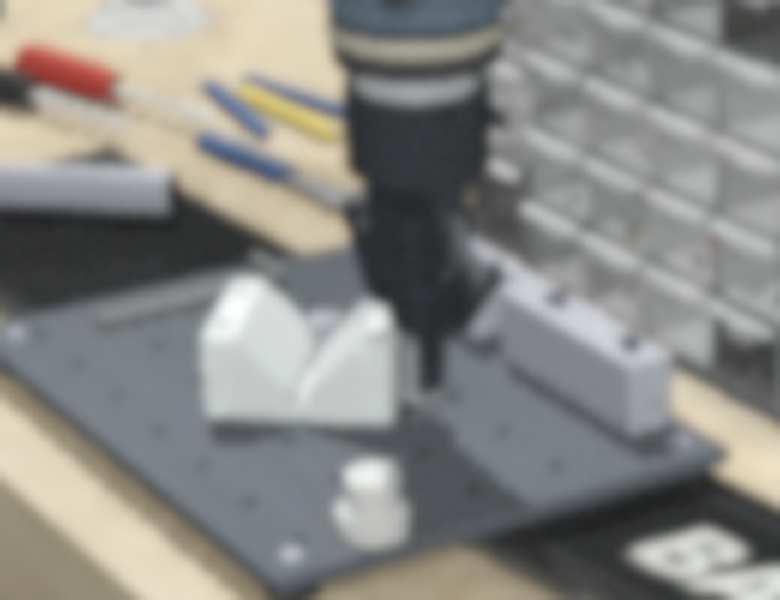

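The block has begun to turn. Its −key face's lower edge now runs from (205,418) to (395,425) in the crop, and the finger is at its right side.

```bash
cat > sp.py <<'E'
import h, numpy as np, sys
from h import *
h.C=ctrl.get_calibration("side")
def edge():
    s=ctrl.get_image("side")[120:220,180:310]; s=cv2.resize(s,None,fx=6,fy=6,interpolation=cv2.INTER_CUBIC)
    m=((s.min(2)>150)).astype(np.uint8); m[:, 480:]=0; m[:230]=0
    m=cv2.morphologyEx(m,cv2.MORPH_OPEN,np.ones((9,9)))
    n,l,st,c=cv2.connectedComponentsWithStats(m)
    for i in np.argsort(-st[1:,4])[:2]+1:
        cs=cv2.findContours((l==i).astype(np.uint8),0,2)[0][0]
        p=cv2.approxPolyDP(cs,7,True)[:,0]; print(st[i].tolist(),p.tolist())
    return s
def cast(a,b):
    P=ray((np.array([a,b],float)+.5)/6-.5+[180,120],.022); v=P[1]-P[0]   # a=left end in view (+y... ) b=right end
    print("ends",P.round(4).tolist(),"len",np.hypot(*v)); t=np.arctan2(v[1],v[0]); 
    n=np.array([-np.sin(t),np.cos(t)]); print("yaw",np.degrees(np.arctan2(n[1],n[0])),"centre",P.mean(0)+.04*n)
if len(sys.argv)>4: cast(tuple(map(float,sys.argv[1:3])),tuple(map(float,sys.argv[3:5])))
else: edge()
E
python3 sp.py; python3 sp.py 205 418 395 425
```

```text
[196, 274, 199, 150, 23730] [[219, 286], [196, 332], [204, 414], [389, 419], [394, 351], [382, 306], [307, 314], [259, 275]]
[0, 400, 235, 200, 15837] [[0, 400], [0, 481], [136, 599], [234, 599]]
ends [[0.4069, 0.024], [0.4859, -0.0391]] len 0.1011565774300412
yaw 51.37356944455279 centre [0.47137157 0.02372234]
```

Call:
{"api": "jog_arm", "payload": {
  "rows": [
    [[-0.3,0,0],0,-1],
    [[-0.3,0,0],0,-1],
    [[-0.3,0,0],0,-1],
    [[-0.3,0,0],0,-1],
    [[0,0,0],0,-1]
  ]
}}

```text
time: 4.6
tcp_pos: [0.4686, -0.0353, 0.1058]
tcp_rot: [-3.141, 0.001, -0.017]
force: [0.7, 0.2, -0.1]
width: -0.0
grasp_force: 0.0
```

```bash
python3 sp.py
```

```text
[153, 272, 184, 164, 21986] [[154, 322], [161, 402], [298, 434], [331, 427], [326, 330], [292, 316], [259, 276], [213, 281]]
[0, 400, 235, 200, 15813] [[0, 400], [0, 480], [136, 599], [234, 599]]
```

```bash
python3 sp.py 162 406 298 439
```

```text
ends [[0.3949, 0.0502], [0.435, -0.0256]] len 0.08573657994702216
yaw 27.834625637639505 centre [0.45032508 0.03093698]
```

Call:
{"api": "jog_arm", "payload": {
  "rows": [
    [[0.3,-0.1,0],0,-1],
    [[0,0,0.8],0,-1],
    [[0,0,0.9],0,-1],
    [[-0.4,-0.9,0.6],0,-1],
    [[-0.6,-0.9,0],0,-1],
    [[-0.6,-0.9,0],0,-1],
    [[-0.6,-0.9,0],0,-1],
    [[-0.6,-0.9,0],0,-1],
    [[-0.6,-0.9,0],0,-1],
    [[0,0,0],0,-1]
  ]
}}

```text
time: 5.9
tcp_pos: [0.3763, -0.2019, 0.1749]
tcp_rot: [3.141, 0.0, -0.019]
force: [0.5, -0.5, 0.3]
width: -0.0001
grasp_force: 0.0
```

```bash
python3 - <<'E'
from h import *
im=crop(); cv2.imwrite("pics/p3.png",im[:,:,::-1])
for b in block(im): print("block",[np.round(x,4) for x in pose(b)],np.round(b,3).tolist())
E
python3 sp.py
```

```text
block [array([0.4552, 0.0335]), np.float64(29.5838), array([0.1035, 0.0843])] [[0.466, 0.099], [0.517, 0.009], [0.444, -0.032], [0.393, 0.057]]
block [array([0.3418, 0.0486]), np.float64(-178.1495), array([0.0653, 0.4166])] [[0.309, 0.255], [0.374, 0.257], [0.375, -0.159], [0.309, -0.159]]
[154, 272, 184, 161, 20664] [[154, 325], [163, 402], [305, 432], [325, 428], [335, 413], [330, 347], [254, 273], [205, 286]]
[0, 400, 235, 200, 15821] [[0, 400], [0, 480], [136, 599], [234, 599]]
```

Call:
{"api": "jog_arm", "payload": {
  "rows": [
    [[-0.1,1,0],0,-1],
    [[-0.1,1,0],0,-1],
    [[-0.1,1,0],0,-1],
    [[-0.1,1,0],0,-1],
    [[0,1,0],0,-1],
    [[0,1,0],0,-1],
    [[0,1,0],0,-1],
    [[0,0.9,0],0,-1],
    [[0,0.5,0],0,-1],
    [[0,0,0],0,-1]
  ]
}}

```text
time: 7.25
tcp_pos: [0.3651, 0.0139, 0.1749]
tcp_rot: [-3.112, 0.0, 0.019]
force: [-0.5, -0.7, -0.2]
width: 0.0001
grasp_force: 0.0
```

Call:
{"api": "jog_arm", "payload": {
  "rows": [
    [[0,0,-0.9],0,-1],
    [[0,0,-0.9],0,-1],
    [[0,0,-0.5],0,-1],
    [[0.2,0,0],0,-1],
    [[0.3,0,0],0,-1],
    [[0.3,0,0],0,-1],
    [[0.3,0,0],0,-1],
    [[0.3,0,0],0,-1],
    [[0,0,0],0,-1]
  ]
}}

```text
time: 8.38
tcp_pos: [0.4075, 0.014, 0.1059]
tcp_rot: [-3.112, 0.0, 0.02]
force: [-0.7, -0.4, -0.1]
width: 0.0001
grasp_force: 0.0
```

```bash
python3 sp.py
```

```text
[231, 295, 166, 139, 16823] [[393, 303], [365, 295], [306, 316], [279, 305], [235, 352], [231, 414], [307, 433], [343, 419], [393, 379]]
[0, 401, 190, 199, 14399] [[0, 401], [0, 480], [136, 599], [178, 599], [189, 559]]
```

The last row set fell short in y because of a joint limit or speed cap. I'll check the joints.

```bash
python3 -c "
from bench import ctrl
s=ctrl.observe();print(s['qpos'].round(3),s['qvel'].round(2),s['tcp_pos'],s['tcp_rot'])"; python3 sv.py pics/p4.png
```

```text
[ 0.017  0.175 -0.619  0.778  0.03   3.139] [ 0.   -0.01 -0.01 -0.    0.    0.  ] [0.40709016 0.01404515 0.10580936] [-3.11190140e+00  3.58625574e-04  1.96959309e-02]
[-0.5  0.3 -0. ]
```

View pics/p4.png

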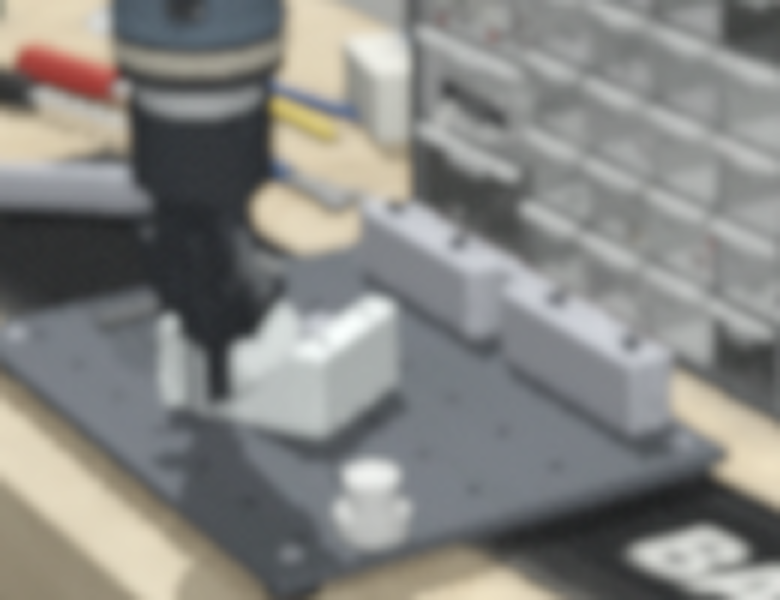

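The joint 6 limit is the cause, so I'll back off, raise, and turn the tool a half turn.

Call:
{"api": "jog_arm", "payload": {
  "rows": [
    [[-0.3,0,0],0,-1],
    [[-0.5,0,0],1,-1],
    [[-0.4,0,0.5],1,-1],
    [[0,0,0.9],1,-1],
    [[0,0,0.9],1,-1],
    [[0,0,0],1,-1],
    [[0,0,0],1,-1],
    [[0,0,0],1,-1],
    [[0,0,0],1,-1],
    [[0,0,0],1,-1]
  ]
}}

```text
time: 9.72
tcp_pos: [0.3701, 0.014, 0.1748]
tcp_rot: [-3.112, 0.0, 0.808]
force: [0.1, -0.3, 1.0]
width: -0.0004
grasp_force: 0.0
```

```bash
python3 sp.py
```

```text
[159, 270, 237, 164, 28008] [[160, 324], [159, 385], [171, 404], [320, 433], [393, 378], [395, 307], [376, 295], [302, 316], [267, 274], [235, 270]]
[0, 401, 165, 181, 11961] [[0, 401], [0, 480], [113, 576], [138, 578], [163, 536]]
```

Call:
{"api": "jog_arm", "payload": {
  "rows": [
    [[0,0.2,0],1,-1],
    [[0,0.2,0],1,-1],
    [[0,0.2,0],1,-1],
    [[0,0.2,0],1,-1],
    [[0,0.2,0],1,-1],
    [[0,0.2,0],1,-1],
    [[0,0,0],1,-1],
    [[0,0,0],1,-1],
    [[0,0,0],1,-1],
    [[0,0,0],1,-1]
  ]
}}

```text
time: 11.02
tcp_pos: [0.3703, 0.05, 0.1748]
tcp_rot: [-3.112, 0.0, 1.679]
force: [-0.2, -0.4, 0.8]
width: -0.0
grasp_force: 0.0
```

```bash
python3 sp.py;  python3 sp.py 167 408 322 438; cat > mk.py <<'E'
from h import *
import h
# predicted side px (crop) of bottom corners for a pose
def pred(c,yaw,z=.022):
    Cs=ctrl.get_calibration("side"); a=np.radians(yaw); R=np.array([[np.cos(a),-np.sin(a)],[np.sin(a),np.cos(a)]])
    P=np.c_[np.array([[-.04,.05],[-.04,-.05],[.04,-.05]])@R.T+c,[z]*3]; T=np.linalg.inv(Cs["world_from_camera"])
    q=(P@T[:3,:3].T+T[:3,3])@Cs["K"].T; uv=q[:,:2]/q[:,2:]; return ((uv-[180,120]+.5)*6-.5).round(0).tolist()
E
python3 -c "
from mk import *
print(pred([.4552,.0335],29.6))
print(pred([.4552,.0335],29.6,.067))"
```

```text
[158, 270, 238, 164, 28124] [[159, 322], [158, 382], [171, 404], [321, 433], [393, 378], [395, 307], [380, 296], [302, 316], [267, 274], [236, 270]]
[0, 401, 136, 160, 9465] [[0, 401], [0, 480], [94, 559], [108, 559], [113, 532], [133, 524], [135, 513]]
ends [[0.396, 0.0464], [0.446, -0.0315]] len 0.09260907266530516
yaw 32.671515635375755 centre [0.45464982 0.02903764]
[[157.0, 401.0], [319.0, 437.0], [393.0, 381.0]]
[[153.0, 324.0], [316.0, 358.0], [391.0, 304.0]]
```

Call:
{"api": "jog_arm", "payload": {
  "rows": [
    [[-0.1,0,-0.9],0,-1],
    [[0,0,-0.9],0,-1],
    [[0,0,-0.5],0,-1],
    [[0.3,0,0],0,-1],
    [[0.3,0,0],0,-1],
    [[0.3,0,0],0,-1],
    [[0.3,0,0],0,-1],
    [[0.3,0,0],0,-1],
    [[0,0,0],0,-1]
  ]
}}

```text
time: 12.2
tcp_pos: [0.4139, 0.0501, 0.1062]
tcp_rot: [-3.113, 0.0, 1.677]
force: [0.4, 0.1, 1.0]
width: 0.0002
grasp_force: 0.0
```

```bash
python3 sp.py
```

```text
[207, 260, 236, 169, 27249] [[207, 386], [357, 428], [439, 379], [442, 302], [412, 293], [353, 310], [316, 267], [274, 266], [219, 315]]
[0, 401, 160, 199, 11263] [[0, 401], [0, 480], [136, 599], [157, 599], [157, 566], [110, 551], [128, 526], [127, 508]]
```

```bash
cat >> sp.py <<'E'
def fit(p2,p3,p1=None):
    P=ray((np.array([p2,p3],float)+.5)/6-.5+[180,120],.022); v=P[1]-P[0]; L=np.hypot(*v); v/=L; n=np.array([-v[1],v[0]])
    print("yawB",np.degrees(np.arctan2(v[1],v[0])),"L",L,"c",P.mean(0)+.05*n)
E
python3 -c "
from sp import *
fit((319,437),(393,381));fit((321,435),(393,380));fit((357,432),(440,381))"
```

```text
[207, 260, 236, 169, 27424] [[207, 386], [357, 428], [439, 379], [442, 302], [412, 293], [353, 310], [313, 265], [280, 264], [220, 306]]
[0, 401, 160, 199, 11250] [[0, 401], [0, 480], [136, 599], [157, 599], [157, 566], [110, 551], [128, 509]]
yawB 29.341663997191223 L 0.07929784975808671 c [0.45534713 0.03339466]
yawB 29.59274116595721 L 0.07788184993233375 c [0.45654799 0.03460801]
yawB 23.291498822906167 L 0.07701226967005648 c [0.48048563 0.02576292]
```

Call:
{"api": "jog_arm", "payload": {
  "rows": [
    [[0,0.2,0],0,-1],
    [[0.3,0,0],0,-1],
    [[0.3,0,0],0,-1],
    [[0.25,0,0],0,-1],
    [[0,0,0],0,-1]
  ]
}}

```text
time: 12.92
tcp_pos: [0.4387, 0.0563, 0.1058]
tcp_rot: [-3.112, 0.0, 1.678]
force: [0.3, -0.3, -0.0]
width: -0.0
grasp_force: 0.0
```

```bash
python3 sp.py
```

```text
[245, 230, 235, 199, 29932] [[479, 241], [455, 248], [453, 230], [402, 230], [468, 287], [408, 310], [359, 257], [285, 280], [254, 306], [247, 373], [375, 428], [476, 385]]
[0, 400, 198, 200, 14706] [[0, 400], [0, 480], [136, 599], [196, 599], [195, 562], [161, 543]]
```

```bash
python3 -c "
from sp import *
fit((376,432),(478,388))" | tail -1; python3 sv.py pics/p5.png
```

```text
yawB 12.719399197072995 L 0.07648378084277326 c [0.49944689 0.01629393]
[ 0.2  0.4 -0. ]
```

View pics/p5.png

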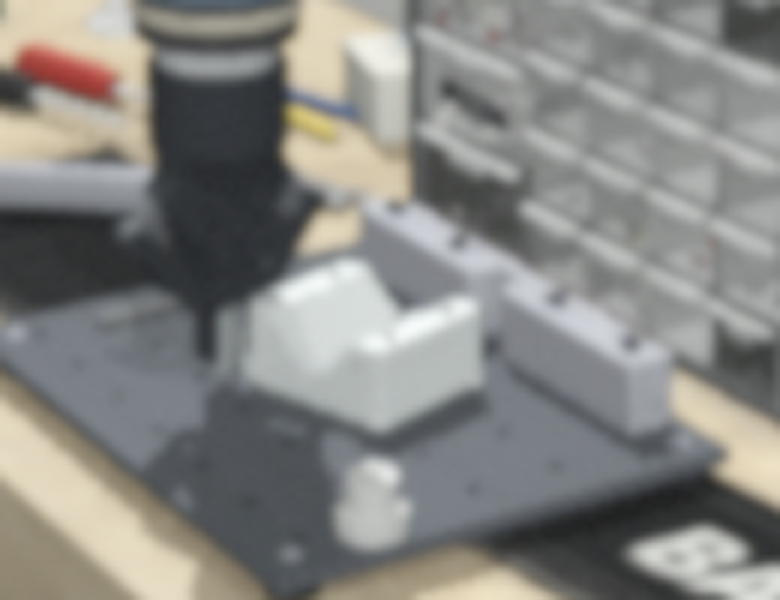

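The block's lower corners are at (247,378), (378,433) and (484,388), so about 13–14° remain and y is a few mm low. A bit more push here, then a +y push near the rear of the −y side will fix both.

Call:
{"api": "jog_arm", "payload": {
  "rows": [
    [[0.25,0,0],0,-1],
    [[0.25,0,0],0,-1],
    [[-0.5,0,0],0,-1],
    [[-0.5,0,0],1,-1],
    [[0,0,0.9],1,-1],
    [[0,0,0.9],1,-1],
    [[0,0,0.5],1,-1],
    [[0,-0.5,0],1,-1],
    [[0,-0.5,0],1,-1],
    [[0,-0.5,0],1,-1]
  ]
}}

```text
time: 14.32
tcp_pos: [0.4224, 0.0106, 0.1748]
tcp_rot: [-3.112, 0.0, 2.292]
force: [-0.2, -0.1, -0.2]
width: -0.0002
grasp_force: 0.0
```

Call:
{"api": "jog_arm", "payload": {
  "rows": [
    [[0,-0.8,0],1,-1],
    [[0,-0.8,0],1,-1],
    [[0,-0.8,0],1,-1],
    [[0,-0.8,0],1,-1],
    [[0,-0.8,0],1,-1],
    [[0,-0.8,0],1,-1],
    [[0,-0.8,0],1,-1],
    [[0,-0.8,0],1,-1],
    [[0,0,0],1,-1],
    [[0,0,0],0,-1]
  ]
}}

```text
time: 15.58
tcp_pos: [0.4226, -0.1808, 0.1748]
tcp_rot: [-3.112, -0.0, 3.073]
force: [0.5, -0.9, -0.0]
width: 0.0001
grasp_force: 0.0
```

```bash
cat > tp.py <<'E'
from h import *
im=crop(); cv2.imwrite("pics/last.png",im[:,:,::-1])
for b in block(im,1):
    c,y,L=pose(b); d=c-[.485,.0251]
    if L.max()<.13: print("block world",c.round(4),"yaw",y.round(1),L.round(3),"fixture x,y",(d[0]-.0166*d[1]).round(4),(d[1]+.0166*d[0]).round(4))
E
python3 tp.py; python3 sp.py
```

```text
block world [ 0.5165 -0.007 ] yaw 100.4 [0.057 0.085] fixture x,y 0.032 -0.0315
[0, 400, 234, 200, 15752] [[0, 400], [0, 480], [136, 599], [233, 599]]
[267, 263, 143, 159, 15524] [[271, 291], [274, 369], [387, 421], [409, 416], [409, 341], [380, 306], [365, 267], [350, 263]]
```

```bash
python3 - <<'E'
import cv2,numpy as np
from h import *
im=cv2.imread("pics/last.png")[:,:,::-1]
print(im[150:480:24,300:560:20].min(2))
E
```

```text
[[101 100  97  98 102 103  91  83  76 131 131 155 157]
 [105 110 103  97  94  90  85 110  89 116 121 103  88]
 [110 110 112 111 117 114 121 210 169 214 239 255 140]
 [109 110 110 235 230 166 170 180 228 234 232 208 172]
 [111 108 107 225 215 166 168 165 234 231 233 255 242]
 [112 109 111 175 240 166 167 165 232 228 228 236 233]
 [111 110 110 137 240 175 165 165 209 228 228 231 198]
 [109 110 111 112 210 208 165 165 181 228 229 224 238]
 [109 109 107 105 236 231 163 163 174 198 131  87  76]
 [110 111 109 110 110  81  72  72  72 102 109 110 107]
 [124 120 114 115 121 114 110 102 105 108 109 110 108]
 [122 122 119 122 125 123 123 118 122 120 116 112 111]
 [123 124 124 124 122 124 123 124 122 125 122 120 123]
 [126 124 126 125 126 125 127 125 125 122 123 121 121]]
```

```bash
sed -i 's/g>165/g>145/' h.py; python3 tp.py
```

```text
block world [0.5139 0.0164] yaw 8.9 [0.106 0.09 ] fixture x,y 0.029 -0.0082
```

Call:
{"api": "jog_arm", "payload": {
  "rows": [
    [[0.55,0.86,0],0.3,-1],
    [[0.55,0.86,0],0.3,-1],
    [[0.55,0.86,0],0,-1],
    [[0.53,0.85,0],0,-1],
    [[0,0,-0.9],0,-1],
    [[0,0,-0.9],0,-1],
    [[0,0,-0.5],0,-1],
    [[0,0,0],0,-1]
  ]
}}

```text
time: 16.73
tcp_pos: [0.4882, -0.0779, 0.1053]
tcp_rot: [-3.112, -0.001, 3.126]
force: [0.5, -0.6, 1.1]
width: -0.0
grasp_force: 0.0
```

Call:
{"api": "jog_arm", "payload": {
  "rows": [
    [[0,0.3,0],0,-1],
    [[0,0.3,0],0,-1],
    [[0,0.2,0],0,-1],
    [[0,0.2,0],0,-1],
    [[0,0.2,0],0,-1],
    [[0,0,0],0,-1]
  ]
}}

```text
time: 17.48
tcp_pos: [0.4889, -0.0418, 0.1061]
tcp_rot: [-3.112, 0.0, 3.127]
force: [-1.3, -1.5, 0.8]
width: -0.0002
grasp_force: 0.6
```

```bash
python3 sp.py
```

```text
[0, 400, 235, 200, 15847] [[0, 400], [0, 481], [136, 599], [234, 599]]
[266, 266, 112, 145, 10681] [[270, 281], [271, 360], [377, 410], [368, 333], [346, 306], [335, 269]]
```

```bash
python3 sp.py 271 364 380 415; python3 sp.py 273 373 388 426
```

```text
ends [[0.4704, 0.0659], [0.4858, -0.0241]] len 0.0913315928496545
yaw 9.695938655401529 centre [0.51756081 0.0276303 ]
ends [[0.4654, 0.0547], [0.4822, -0.0381]] len 0.09435531718718651
yaw 10.262287583411128 centre [0.51316775 0.01543941]
```

Call:
{"api": "jog_arm", "payload": {
  "rows": [
    [[0,-0.5,0],0,-1],
    [[0,-0.5,0.2],0,-1],
    [[0,0,0.9],0,-1],
    [[-0.5,-0.9,0.9],0,-1],
    [[-0.5,-0.9,0],0,-1],
    [[-0.5,-0.9,0],0,-1],
    [[-0.4,-0.5,0],0,-1],
    [[0,0,0],0,-1]
  ]
}}

```text
time: 18.52
tcp_pos: [0.4311, -0.1697, 0.1663]
tcp_rot: [-3.112, 0.0, 3.124]
force: [-0.1, -0.1, 0.1]
width: -0.0001
grasp_force: 0.0
```

```bash
python3 tp.py;python3 sp.py|head -2
```

```text
block world [0.5165 0.0257] yaw 6.5 [0.106 0.09 ] fixture x,y 0.0314 0.0012
[0, 401, 235, 199, 15755] [[0, 401], [0, 480], [136, 599], [234, 599]]
[268, 257, 143, 157, 15299] [[274, 280], [276, 361], [378, 413], [410, 403], [404, 332], [380, 308], [360, 258]]
```

Call:
{"api": "jog_arm", "payload": {
  "rows": [
    [[0,0.95,0],0,0.4],
    [[0,0.95,0],0,0.4],
    [[0,0.95,0],0,0.4],
    [[0,0.95,0],0,0.4],
    [[0,0.95,0],0,0.4],
    [[0,0.95,0],0,0.4],
    [[0,0.9,0],0,0.4],
    [[0,0,0],0,0.4]
  ]
}}

```text
time: 19.62
tcp_pos: [0.4321, 0.0317, 0.166]
tcp_rot: [-3.112, 0.0, 3.129]
force: [0.5, -1.4, -1.2]
width: 0.0598
grasp_force: 0.0
```

Call:
{"api": "jog_arm", "payload": {
  "rows": [
    [[0,0,-0.9],0,0.4],
    [[0,0,-0.9],0,0.4],
    [[0,0,-0.4],0,0.4],
    [[0,0,0],0,0.4]
  ]
}}

```text
time: 20.12
tcp_pos: [0.4317, 0.0297, 0.0997]
tcp_rot: [-3.112, -0.001, 3.126]
force: [-0.2, 0.6, 0.2]
width: 0.0596
grasp_force: 0.0
```

Call:
{"api": "jog_arm", "payload": {
  "rows": [
    [[0.3,-0.05,0],0,0.4],
    [[0.3,0,0],0,0.4],
    [[0.25,0,0],0,0.4],
    [[0.2,0,0],0,0.4],
    [[0.2,0,0],0,0.4],
    [[0,0,0],0,0.4]
  ]
}}

```text
time: 20.88
tcp_pos: [0.4696, 0.0285, 0.0998]
tcp_rot: [-3.112, -0.0, 3.126]
force: [0.8, -0.2, 0.4]
width: 0.06
grasp_force: 0.0
```

```bash
python3 sp.py; python3 sv.py pics/p6.png
```

```text
[354, 230, 126, 187, 17869] [[478, 240], [455, 248], [453, 230], [402, 230], [406, 243], [382, 252], [375, 314], [354, 332], [356, 394], [382, 416], [479, 391]]
[0, 400, 235, 200, 15831] [[0, 400], [0, 480], [136, 599], [234, 599]]
[-0.  -0.5  0.8]
```

View pics/p6.png

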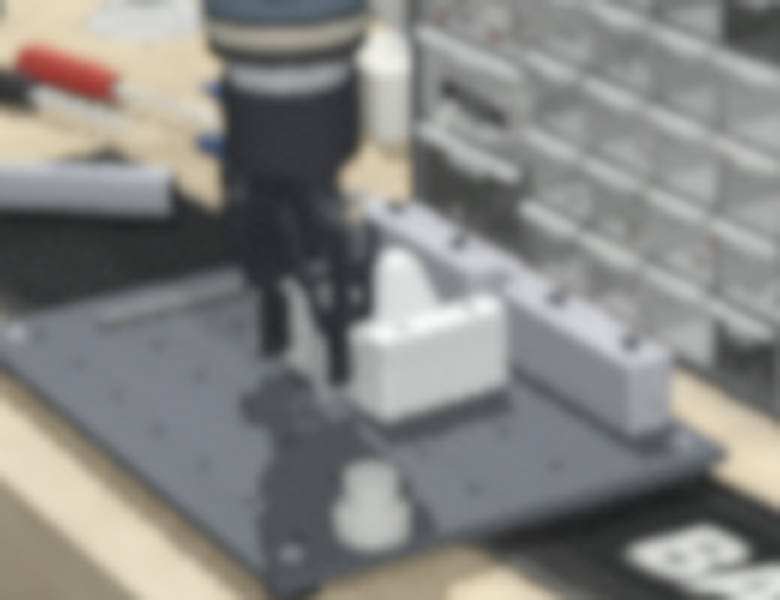

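Both fingertips are now near the rear face. The block's −y side lower edge runs from (382,422) to (507,381), so it is close to square.

```bash
python3 -c "
from sp import *
fit((382,422),(507,381))
from mk import *
print(pred([.52,.025],1),pred([.52,.025],-1),pred([.52,.025],4))" | tail -2
```

```text
yawB 4.796423422847462 L 0.08396797291756868 c [0.51982091 0.02118946]
[[277.0, 355.0], [374.0, 418.0], [499.0, 383.0]] [[279.0, 354.0], [369.0, 418.0], [497.0, 384.0]] [[275.0, 358.0], [380.0, 418.0], [500.0, 380.0]]
```

Call:
{"api": "jog_arm", "payload": {
  "rows": [
    [[0.1,0,0],0,0.4],
    [[0.1,0,0],0,0.4],
    [[0.1,0,0],0,0.4],
    [[0,0,0],0,0.4]
  ]
}}

```text
time: 21.52
tcp_pos: [0.4782, 0.0286, 0.0998]
tcp_rot: [-3.112, -0.0, 3.127]
force: [-2.5, 2.1, 0.5]
width: 0.0595
grasp_force: 1.4
```

Call:
{"api": "jog_arm", "payload": {
  "rows": [
    [[0.1,0,0],0,0.4],
    [[0.1,0,0],0,0.4],
    [[0,0,0],0,0.4]
  ]
}}

```text
time: 21.9
tcp_pos: [0.4841, 0.0283, 0.0998]
tcp_rot: [-3.112, -0.0, 3.126]
force: [-3.3, 0.2, 0.2]
width: 0.0595
grasp_force: 1.5
```

```bash
python3 sp.py|head -1; python3 - <<'E'
from h import *
s=ctrl.get_image("side")[120:220,180:310]; s=cv2.resize(s,None,fx=6,fy=6,interpolation=cv2.INTER_CUBIC)[:,:,::-1]
cv2.imwrite("pics/p7.png",s)
m=((s.min(2)>175)).astype(np.uint8); m[:, 540:]=0; m[:230]=0; m[:285,440:]=0
n,l,st,c=cv2.connectedComponentsWithStats(m)
for i in np.argsort(-st[1:,4])[:2]+1: print(st[i],cv2.approxPolyDP(cv2.findContours((l==i).astype(np.uint8),0,2)[0][0],6,True)[:,0].tolist())
E
```

```text
[0, 400, 235, 200, 15854] [[0, 400], [0, 481], [136, 599], [234, 599]]
[  381   230   159   181 16001] [[408, 230], [415, 245], [406, 256], [402, 307], [381, 326], [392, 351], [396, 407], [516, 379], [519, 323], [526, 308], [539, 312], [539, 285], [464, 297], [456, 285], [439, 284], [439, 230]]
[    0   406   229   194 13027] [[0, 406], [0, 474], [143, 599], [228, 599]]
```

Call:
{"api": "jog_arm", "payload": {
  "rows": [
    [[0.1,0,0],0,0.4],
    [[0.1,0,0],0,0.4],
    [[0,0,0],0,0.4]
  ]
}}

```text
time: 22.38
tcp_pos: [0.4884, 0.0288, 0.0995]
tcp_rot: [-3.113, -0.004, 3.127]
force: [-17.6, 3.9, 10.6]
width: 0.0596
grasp_force: 8.8
```

Call:
{"api": "jog_arm", "payload": {
  "rows": [
    [[0.1,0,0],0,0.4],
    [[0,0,0],0,0.4]
  ]
}}

```text
time: 22.62
tcp_pos: [0.4902, 0.0291, 0.0992]
tcp_rot: [-3.114, -0.006, 3.128]
force: [-26.5, 7.2, 15.4]
width: 0.06
grasp_force: 13.0
```

Call:
{"api": "jog_arm", "payload": {
  "rows": [
    [[0.1,0,0],0,0.4],
    [[0,0,0],0,0.4]
  ]
}}

```text
time: 22.88
tcp_pos: [0.4913, 0.0293, 0.0988]
tcp_rot: [-3.114, -0.01, 3.128]
force: [-39.1, 8.7, 24.7]
width: 0.0597
grasp_force: 19.6
```

Call:
{"api": "jog_arm", "payload": {
  "rows": [
    [[-0.3,0,0],0,0.4],
    [[-0.8,0,0],0,0.4],
    [[-0.8,0,0.3],0,0.4],
    [[0,0,0.9],0,0.4],
    [[0,0,0.9],0,0.4],
    [[0,-0.9,0],0,0.4],
    [[0,-0.9,0],0,0.4],
    [[0,-0.9,0],0,0.4],
    [[0,-0.9,0],0,0.4],
    [[0,-0.9,0],0,0.4]
  ]
}}

```text
time: 24.12
tcp_pos: [0.4397, -0.1077, 0.1632]
tcp_rot: [-3.111, 0.002, 3.126]
force: [0.8, 0.6, 0.3]
width: 0.0601
grasp_force: 0.0
```

Call:
{"api": "jog_arm", "payload": {
  "rows": [
    [[0,-0.9,0],0,0.4],
    [[0,-0.9,0],0,0.4],
    [[0,0,0],0,0.4]
  ]
}}

```text
time: 24.5
tcp_pos: [0.4397, -0.1621, 0.1631]
tcp_rot: [-3.111, 0.001, 3.124]
force: [0.8, 0.3, -0.2]
width: 0.0594
grasp_force: 0.0
```

```bash
python3 tp.py; python3 - <<'E'
import cv2,numpy as np
from h import *
a=cv2.imread("pics/last.png")[40:400,180:640]; s=ctrl.get_image("side")[140:210,215:300,::-1]; s=cv2.resize(s,None,fx=4,fy=4,interpolation=cv2.INTER_CUBIC)
o=np.zeros((360,800,3),np.uint8); o[:,:460]=a; o[:280,460:]=s[:280,:340]; cv2.imwrite("pics/p8.png",o)
E
```

```text
(no output)
```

View pics/p8.png

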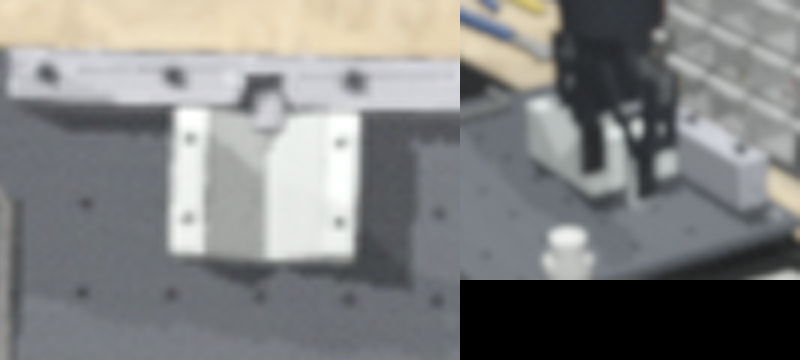

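The top half shows the key in the keyway and the block nearly flush against the fence. The block's upper edge runs (172,108)–(360,112), and the fence edge is just above it. I'll check the remaining gap numerically.

```bash
python3 - <<'E'
from h import *
im=ctrl.get_image("top"); g=im.min(2).astype(int)
print("cols",[219,220,221,222,223,224,226,230,240,244,245,246,247,248])
for r in range(164,205): print(r,g[r,[219,220,221,222,223,224,226,230,240,244,245,246,247,248]], im[r,221],im[r,246]) if r<180 or r>195 else None
print(g[185,212:256])
F=ctrl.observe(); print(F["tcp_pos"])
# predicted home pixels of top corners and fence edges
o=np.array([.485,.0251]); a=np.radians(-.95); R=np.array([[np.cos(a),-np.sin(a)],[np.sin(a),np.cos(a)]])
def px(P):
    T=np.linalg.inv(C["world_from_camera"]); q=(P@T[:3,:3].T+T[:3,3])@C["K"].T; return (q[:,:2]/q[:,2:]).round(2)
L=np.array([[98,50],[98,-50],[18,50],[18,-50]])/1e3
print("home block top",px(np.c_[L@R.T+o,[.067]*4]).tolist())
print("fence edge",px(np.c_[np.array([[.098,.06],[.098,-.06]])@R.T+o,[.062]*2]).tolist())
E
```

```text
cols [219, 220, 221, 222, 223, 224, 226, 230, 240, 244, 245, 246, 247, 248]
164 [184 184 185 180 178 177 181 177 183 186 189 188 187 185] [224 210 185] [235 220 188]
165 [181 184 184 176 173 173 179 183 190 186 184 183 181 180] [195 190 184] [223 208 183]
166 [199 204 205 205 206 204 205 211 203 195 193 190 186 180] [205 206 211] [196 193 190]
167 [177 193 199 201 200 202 202 208 207 207 207 206 200 193] [199 200 205] [206 207 211]
168 [123 156 187 197 198 197 202 205 206 207 203 200 184 155] [187 187 193] [200 200 205]
169 [100 139 182 206 209 210 212 188 195 197 193 180 152 109] [182 183 188] [180 182 187]
170 [119 143 182 207 210 210 210 184 205 206 202 184 144 103] [182 184 188] [184 184 190]
171 [171 178 195 210 210 210 210 157 207 209 207 195 164 137] [195 195 201] [195 195 200]
172 [207 208 211 211 212 212 213 126 208 207 208 207 198 183] [211 212 217] [207 208 214]
173 [197 200 202 200 201 200 200 102 199 203 208 211 210 210] [202 203 206] [211 212 217]
174 [167 200 204 203 197 181 153  91 168 192 206 210 212 210] [204 205 205] [210 211 214]
175 [206 248 252 251 244 223 178 1
[... 870 characters left out ...]
[111 110 110 107 102  88  73  73  76  79  77  77  77  73] [110 113 118] [77 79 82]
202 [110 110 108 107 109 107  87  69  87  89  80  76  73  74] [108 112 116] [76 78 81]
203 [110 111 110 111 112 113 107  85 106 104 100  88  82  87] [110 114 119] [88 90 94]
204 [107 109 111 112 109 112 109 101 109 108 105 104 104 101] [111 113 119] [104 107 112]
[108 109 110 109 107 119 177 225 239 239 237 222 183 160 161 163 162 162
 163 174 181 183 207 233 234 233 234 234 235 234 234 233 240 252 253 251
 238 194 106  81  82  83  84  80]
[ 0.43946756 -0.16024859  0.16297288]
home block top [[218.33, 172.92], [248.57, 173.93], [217.29, 196.95], [247.76, 197.94]]
fence edge [[215.42, 173.08], [251.57, 174.29]]
```

```bash
python3 - <<'E'
from h import *
g=np.mean([ctrl.get_image("top").astype(float).min(2) for _ in range(3)],0)
def cross(col,r0,r1,th,up):
    p=g[:,col]
    for r in range(r0,r1):
        if (p[r]-th)*(p[r+1]-th)<=0 and (p[r+1]>p[r])==up: return r+(th-p[r])/(p[r+1]-p[r])
for c in list(range(203,216,2))+list(range(252,262,2)):
    e=cross(c,171,180,150,False); print("fence",c,None if e is None else round(e,2),g[172:178,c].astype(int))
for c in (220,221,222,223,241,243,245,246,247): print("block",c,"front",cross(c,172,178,228,True),"rear",cross(c,194,202,170,False), g[172:178,c].astype(int))
for r in (182,186,190,194):
    p=g[r]; print(r,[ (k+(150-p[k])/(p[k+1]-p[k])).round(2) for k in (*range(214,222),*range(244,252)) if (p[k]-150)*(p[k+1]-150)<=0])
# notch & key columns
for r in range(165,178): print(r,g[r,222:240].astype(int))
E
```

```text
fence 203 172.95 [184 148  97  81  71  73]
fence 205 173.03 [185 151 101  81  73  74]
fence 207 173.09 [191 154 102  83  73  69]
fence 209 173.57 [209 192 117  87  73  73]
fence 211 173.63 [213 199 120  86  74  72]
fence 213 173.66 [213 201 123  86  73  74]
fence 215 173.6 [210 194 120  87  74  72]
fence 252 174.57 [208 208 193 117  94  86]
fence 254 174.54 [209 209 193 113  94  86]
fence 256 174.56 [209 209 194 115  92  87]
fence 258 174.58 [210 211 195 117  96  86]
fence 260 174.66 [210 211 197 125  97  87]
block 220 front 174.5744680851064 rear 198.44390243902438 [208 200 201 248 252 246]
block 221 front 174.48936170212767 rear 198.44495412844037 [210 201 205 252 255 250]
block 222 front 174.5241379310345 rear 198.5151515151515 [212 201 202 251 255 251]
block 223 front 174.66438356164383 rear 198.46153846153845 [212 200 195 244 248 246]
block 241 front 175.8939393939394 rear 199.06770833333334 [207 198 170 188 232 237]
block 243 front 175.9090909090909 rear 198.94666666666666 [207 199 183 201 230 234]
block 245 front 175.33684210526314 rear 198.87150837988827 [208 207 205 217 249 
[... 655 characters left out ...]
69 [206 208 208 210 211 221 224 211 188 132 119 116 115 110 127 174 205 202]
170 [206 209 209 209 210 217 221 210 183 109  87  89  90  93 119 174 205 203]
171 [209 210 210 210 210 211 209 192 157  92  87 101 109 121 135 179 206 201]
172 [212 212 212 213 213 213 209 183 126  89 111 140 157 170 162 171 199 206]
173 [201 200 200 200 200 197 186 155 104  88 126 166 187 196 179 158 179 198]
174 [202 195 181 158 152 147 135 114  92  93 134 183 204 203 187 144 142 168]
175 [251 244 221 187 179 174 164 153 142 136 157 193 206 204 190 162 162 173]
176 [255 248 225 194 192 192 191 191 188 181 189 207 207 203 192 189 213 223]
177 [251 246 223 194 193 193 194 195 194 193 193 197 195 192 185 200 231 234]
```

The measurements agree that the block is square but about 2–2.5 mm short, with the key tip against the keyway's −y flank. The +y wrist force during the push fits that. I'll press again while dragging it slightly toward +y.

Call:
{"api": "jog_arm", "payload": {
  "rows": [
    [[0,0.9,0],0,0.4],
    [[0,0.9,0],0,0.4],
    [[0,0.9,0],0,0.4],
    [[0,0.9,0],0,0.4],
    [[0,0.9,0],0,0.4],
    [[0,0.9,0],0,0.4],
    [[0,0.8,-0.6],0,0.4],
    [[0,0,-0.9],0,0.4],
    [[0,0,-0.6],0,0.4],
    [[0,0,0],0,0.4]
  ]
}}

```text
time: 26.05
tcp_pos: [0.4385, 0.0258, 0.0991]
tcp_rot: [-3.112, -0.002, 3.127]
force: [-0.3, -0.0, 0.8]
width: 0.0595
grasp_force: 0.0
```

Call:
{"api": "jog_arm", "payload": {
  "rows": [
    [[0.5,0,0],0,0.4],
    [[0.5,0,0],0,0.4],
    [[0.4,0,0],0,0.4],
    [[0.1,0,0],0,0.4],
    [[0,0,0],0,0.4]
  ]
}}

```text
time: 26.68
tcp_pos: [0.4844, 0.0254, 0.0999]
tcp_rot: [-3.112, 0.0, 3.126]
force: [-0.0, -0.2, -0.3]
width: 0.06
grasp_force: 0.0
```

Call:
{"api": "jog_arm", "payload": {
  "rows": [
    [[0.1,0,0],0,0.4],
    [[0.05,0,0],0,0.4],
    [[0,0,0],0,0.4]
  ]
}}

```text
time: 27.05
tcp_pos: [0.4888, 0.0254, 0.0999]
tcp_rot: [-3.112, 0.0, 3.126]
force: [-0.1, -0.1, -0.0]
width: 0.0598
grasp_force: 0.0
```

Call:
{"api": "jog_arm", "payload": {
  "rows": [
    [[0.03,0.1,0],0,0.4],
    [[0.03,0.1,0],0,0.4],
    [[0,0,0],0,0.4]
  ]
}}

```text
time: 27.42
tcp_pos: [0.4905, 0.0317, 0.0998]
tcp_rot: [-3.112, -0.0, 3.127]
force: [-0.8, 1.6, -0.2]
width: 0.0598
grasp_force: 0.8
```

Call:
{"api": "jog_arm", "payload": {
  "rows": [
    [[0.05,0.05,0],0,0.4],
    [[0.05,0.05,0],0,0.4],
    [[0,0,0],0,0.4]
  ]
}}

```text
time: 27.8
tcp_pos: [0.493, 0.0342, 0.0996]
tcp_rot: [-3.111, -0.001, 3.126]
force: [-5.7, -2.3, 1.9]
width: 0.0595
grasp_force: 2.7
```

Call:
{"api": "jog_arm", "payload": {
  "rows": [
    [[0.05,0,0],0,0.4],
    [[0.05,0,0],0,0.4],
    [[0,0,0],0,0.4]
  ]
}}

```text
time: 28.18
tcp_pos: [0.4934, 0.0342, 0.0992]
tcp_rot: [-3.111, -0.006, 3.126]
force: [-24.5, -1.4, 17.2]
width: 0.06
grasp_force: 12.5
```

Call:
{"api": "jog_arm", "payload": {
  "rows": [
    [[0.05,-0.03,0],0,0.4],
    [[0.05,-0.03,0],0,0.4],
    [[0,0,0],0,0.4]
  ]
}}

```text
time: 28.55
tcp_pos: [0.4938, 0.0334, 0.0985]
tcp_rot: [-3.114, -0.012, 3.128]
force: [-43.0, 8.2, 26.8]
width: 0.0594
grasp_force: 21.5
```

It now stops firmly about 2.5 mm farther in. I'll draw back and measure.

Call:
{"api": "jog_arm", "payload": {
  "rows": [
    [[-0.4,0,0],0,0.4],
    [[-0.8,0,0],0,0.4],
    [[-0.8,0,0.3],0,0.4],
    [[0,0,0.9],0,0.4],
    [[0,0,0.9],0,0.4],
    [[0,-0.9,0],0,0.4],
    [[0,-0.9,0],0,0.4],
    [[0,-0.9,0],0,0.4],
    [[0,-0.9,0],0,0.4],
    [[0,-0.9,0],0,0.4]
  ]
}}

```text
time: 29.8
tcp_pos: [0.4399, -0.1033, 0.1631]
tcp_rot: [-3.112, 0.001, 3.126]
force: [-0.6, 0.1, 0.4]
width: 0.0594
grasp_force: 0.0
```

Call:
{"api": "jog_arm", "payload": {
  "rows": [
    [[0,-0.9,0],0,0.4],
    [[0,-0.9,0],0,0.4],
    [[0,0,0],0,0.4]
  ]
}}

```text
time: 30.18
tcp_pos: [0.4398, -0.1577, 0.163]
tcp_rot: [-3.111, 0.001, 3.124]
force: [-0.6, 0.8, 0.1]
width: 0.06
grasp_force: 0.0
```

```bash
cat > q.py <<'E'
from h import *
I=np.mean([ctrl.get_image("top").astype(float) for _ in range(3)],0); g=I.min(2)
def cross(col,r0,r1,th,up):
    p=g[:,col]
    for r in range(r0,r1):
        if (p[r]-th)*(p[r+1]-th)<=0 and (p[r+1]>p[r])==up: return round(r+(th-p[r])/(p[r+1]-p[r]),2)
print("fence",[(c,cross(c,171,180,150,False)) for c in (209,211,213,252,254,256)])
for c in (219,220,221,222,223,241,243,245,246,247): print("block",c,"front",cross(c,171,178,228,True),"rear",cross(c,194,202,170,False), g[171:178,c].astype(int))
for r in (178,182,186,190,194):
    p=g[r]; print(r,[ (k+(150-p[k])/(p[k+1]-p[k])).round(2) for k in (*range(214,222),*range(244,252)) if (p[k]-150)*(p[k+1]-150)<=0])
for r in range(168,177): print(r,g[r,226:242].astype(int))
E
python3 q.py
```

```text
fence [(209, np.float64(173.58)), (211, np.float64(173.64)), (213, np.float64(173.65)), (252, np.float64(174.56)), (254, np.float64(174.54)), (256, np.float64(174.55))]
block 219 front 173.33 rear 197.66 [171 211 224 236 238 240 241]
block 220 front 172.81 rear 197.65 [177 212 231 252 254 253 240]
block 221 front 172.74 rear 197.61 [194 214 233 253 255 254 240]
block 222 front 172.78 rear 197.51 [209 214 231 251 253 252 246]
block 223 front 173.29 rear 197.07 [210 215 225 235 236 236 235]
block 241 front 174.86 rear 198.31 [208 207 201 204 232 236 236]
block 243 front 174.44 rear 198.2 [207 208 208 219 239 240 240]
block 245 front 174.17 rear 198.35 [206 207 207 223 251 254 253]
block 246 front 174.14 rear 198.35 [194 205 206 224 252 254 253]
block 247 front 174.17 rear 198.2 [164 197 206 223 249 251 251]
178 [np.float64(217.5), np.float64(248.84)]
182 [np.float64(217.36), np.float64(248.78)]
186 [np.float64(217.21), np.float64(248.77)]
190 [np.float64(217.09), np.float64(248.75)]
194 [np.float64(216.67), np.float64(248.64)]
168 [200 208 213 207 204 200 195 191 191 190 191 200 209 209 206 207]
169 [211 221 224 211 188 133 120 118 115 113 128 174 204 202 195 197]
170 [210 217 221 211 184 111  98 102 101 107 129 175 205 204 204 206]
171 [210 212 208 192 157 111 123 131 136 150 154 179 205 202 207 208]
172 [213 214 209 183 131 121 149 156 171 186 169 163 199 207 207 207]
173 [206 200 188 158 110 123 156 168 188 198 175 138 179 198 199 201]
174 [182 168 159 141 127 138 161 183 202 204 185 145 167 188 190 204]
175 [192 190 187 180 168 168 180 191 204 204 197 192 206 210 214 232]
176 [194 194 194 193 186 187 198 195 195 196 205 217 231 233 235 236]
```

```bash
cat > q2.py <<'E'
from h import *
I=np.mean([ctrl.get_image("top").astype(float) for _ in range(3)],0); g=I.min(2); sat=I[:,:,0]-I[:,:,2]
def line(A,cols,r0,r1,name,horiz=True):
    out=[]
    for c in cols:
        p=A[r0:r1,c] if horiz else A[c,r0:r1]; d=np.abs(np.diff(p)); 
        w=np.where(d>.35*d.max(),d,0); k=d.argmax(); sl=slice(max(0,k-2),k+3); out.append(r0+.5+(np.arange(len(d))[sl]*d[sl]).sum()/d[sl].sum())
    cols=np.array(list(cols)); out=np.array(out); f=np.polyfit(cols,out,1)
    for _ in range(3): 
        k=np.abs(out-np.polyval(f,cols))<.45; f=np.polyfit(cols[k],out[k],1)
    print(name,"slope",f[0].round(4),"mid",np.polyval(f,cols.mean()).round(2),"n",k.sum(),"rms",(out-np.polyval(f,cols))[k].std().round(2)); return f
f=line(g,[*range(194,216),*range(252,273)],169,178,"fence front")
line(sat,range(194,273),161,169,"fence back")
line(sat,range(184,284),238,252,"plate near")
r=line(g,range(220,247),193,203,"block rear"); 
line(g,range(177,196),213,221,"block left",False); line(g,range(177,196),244,253,"block right",False)
print("rear-fence at left/right land",np.polyval(r,221)-np.polyval(f,221),np.polyval(r,246)-np.polyval(f,246))
E
python3 q2.py
python3 - <<'E'
from h import *
def px(P):
    T=np.linalg.inv(C["world_from_camera"]); q=(P@T[:3,:3].T+T[:3,3])@C["K"].T; return q[:,:2]/q[:,2:]
o=np.array([.485,.0251])
for d in(-1.5,-.95,-.4):
    a=np.radians(d); R=np.array([[np.cos(a),-np.sin(a)],[np.sin(a),np.cos(a)]])
    e=lambda A,z:(lambda p:((p[1]-p[0])[1]/(p[1]-p[0])[0]))(px(np.c_[np.array(A)@R.T+o,[z]*2]))
    s=lambda A,z:1/e(A,z)
    print(d,"front",e([[.098,.14],[.098,-.14]],.062),"back",e([[.126,.14],[.126,-.14]],.062),"near",e([[-.135,.17],[-.135,-.17]],.022),"rear",e([[.018,.05],[.018,-.05]],.067),"L",s([[.098,.05],[.018,.05]],.067),"R",s([[.098,-.05],[.018,-.05]],.067))
E
```

```text
fence front slope 0.0221 mid 174.1 n 34 rms 0.13
fence back slope 0.0272 mid 165.09 n 79 rms 0.08
plate near slope 0.023 mid 244.45 n 74 rms 0.11
block rear slope 0.0049 mid 198.61 n 20 rms 0.16
block left slope -0.0259 mid 217.62 n 19 rms 0.16
block right slope -0.0115 mid 248.52 n 19 rms 0.11
rear-fence at left/right land 24.704259462888388 24.27401133315223
-1.5 front 0.04292219146091808 back 0.0431829561236313 near 0.04069727352734489 rear 0.042174571748887266 L -0.053012127152091484 R -0.04303340013221398
-0.95 front 0.03344710350959483 back 0.033733499414987086 near 0.031003351214216424 rear 0.032626022781855224 L -0.04333921560453424 R -0.03337737172709343
-0.4 front 0.023978977413316484 back 0.02429099318442046 near 0.021316460355839267 rear 0.02308447129178905 L -0.03367282111705445 R -0.0237269237946185
```

Block is in. To make sure it is flush at both ends, I'll press once more with the tool turned slightly each way, so each fingertip presses its own end.

Call:
{"api": "jog_arm", "payload": {
  "rows": [
    [[0,0.9,0],0.3,0.4],
    [[0,0.9,0],0,0.4],
    [[0,0.9,0],0,0.4],
    [[0,0.9,0],0,0.4],
    [[0,0.9,0],0,0.4],
    [[0,0.9,0],0,0.4],
    [[0,0.8,-0.6],0,0.4],
    [[0,0,-0.9],0,0.4],
    [[0,0,-0.6],0,0.4],
    [[0,0,0],0,0.4]
  ]
}}

```text
time: 31.72
tcp_pos: [0.4388, 0.03, 0.0991]
tcp_rot: [-3.112, -0.002, -3.13]
force: [-0.1, 1.0, -0.2]
width: 0.0598
grasp_force: 0.0
```

Call:
{"api": "jog_arm", "payload": {
  "rows": [
    [[0.5,0,0],0,0.4],
    [[0.5,0,0],0,0.4],
    [[0.5,0,0],0,0.4],
    [[0.15,0,0],0,0.4],
    [[0,0,0],0,0.4]
  ]
}}

```text
time: 32.35
tcp_pos: [0.4896, 0.0296, 0.1002]
tcp_rot: [-3.112, 0.001, -3.131]
force: [-1.0, 0.9, -0.1]
width: 0.0601
grasp_force: 0.0
```

Call:
{"api": "jog_arm", "payload": {
  "rows": [
    [[0.05,0,0],0,0.4],
    [[0.05,0,0],0,0.4],
    [[0.05,0,0],0,0.4],
    [[0,0,0],0,0.4]
  ]
}}

```text
time: 32.85
tcp_pos: [0.4926, 0.0295, 0.0997]
tcp_rot: [-3.112, -0.002, -3.131]
force: [-7.5, -0.7, 6.0]
width: 0.06
grasp_force: 3.7
```

Call:
{"api": "jog_arm", "payload": {
  "rows": [
    [[0.06,0,0],0,0.4],
    [[0.06,0,0],0,0.4],
    [[0,0,0],0,0.4]
  ]
}}

```text
time: 33.22
tcp_pos: [0.4931, 0.0292, 0.0989]
tcp_rot: [-3.111, -0.008, -3.132]
force: [-28.4, -1.4, 18.7]
width: 0.0598
grasp_force: 14.3
```

Call:
{"api": "jog_arm", "payload": {
  "rows": [
    [[-0.25,0,0],0,0.4],
    [[0,0,0],-0.4,0.4],
    [[0.15,0,0],0,0.4],
    [[0.05,0,0],0,0.4],
    [[0.05,0,0],0,0.4],
    [[0.05,0,0],0,0.4],
    [[0,0,0],0,0.4]
  ]
}}

```text
time: 34.1
tcp_pos: [0.4935, 0.03, 0.0986]
tcp_rot: [-3.113, -0.011, 3.119]
force: [-41.9, 2.5, 27.9]
width: 0.0596
grasp_force: 21.2
```

Call:
{"api": "jog_arm", "payload": {
  "rows": [
    [[-0.4,0,0],0,0.4],
    [[-0.8,0,0],0,0.4],
    [[-0.8,0,0.3],0,0.4],
    [[0,0,0.9],0,0.4],
    [[0,0,0.9],0,0.4],
    [[0,-0.9,0],0,0.4],
    [[0,-0.9,0],0,0.4],
    [[0,-0.9,0],0,0.4],
    [[0,-0.9,0],0,0.4],
    [[0,-0.9,0],0,0.4]
  ]
}}

```text
time: 35.35
tcp_pos: [0.4393, -0.1065, 0.1632]
tcp_rot: [-3.112, 0.001, 3.117]
force: [-0.2, 0.5, -1.2]
width: 0.0598
grasp_force: 0.0
```

Call:
{"api": "jog_arm", "payload": {
  "rows": [
    [[0,-0.9,0],0,0.4],
    [[0,-0.9,0],0,0.4],
    [[0,0,0],0,0.4]
  ]
}}

```text
time: 35.72
tcp_pos: [0.4393, -0.1609, 0.1631]
tcp_rot: [-3.111, 0.001, 3.115]
force: [0.1, -0.2, -0.2]
width: 0.0596
grasp_force: 0.0
```

```bash
python3 q.py; python3 q2.py
```

```text
fence [(209, np.float64(173.57)), (211, np.float64(173.64)), (213, np.float64(173.66)), (252, np.float64(174.57)), (254, np.float64(174.54)), (256, np.float64(174.56))]
block 219 front 173.31 rear 197.66 [171 210 224 237 243 248 239]
block 220 front 172.8 rear 197.64 [176 212 232 252 254 254 241]
block 221 front 172.74 rear 197.62 [195 213 233 253 255 254 239]
block 222 front 172.78 rear 197.51 [209 214 231 251 253 252 245]
block 223 front 173.32 rear 197.06 [210 215 224 235 236 235 235]
block 241 front 174.79 rear 198.23 [208 207 204 209 233 237 236]
block 243 front 174.54 rear 198.04 [208 207 206 216 238 240 240]
block 245 front 174.0 rear 198.26 [206 207 210 228 251 253 252]
block 246 front 174.14 rear 198.3 [193 205 207 224 252 254 252]
block 247 front 174.26 rear 198.17 [163 197 204 220 249 252 251]
178 [np.float64(217.51), np.float64(248.81)]
182 [np.float64(217.36), np.float64(248.78)]
186 [np.float64(217.22), np.float64(248.77)]
190 [np.float64(217.17), np.float64(248.73)]
194 [np.float64(216.81), np.float64(248.64)]
168 [201 208 212 207 204 199 196 191 192 190 192 200 209 20
[... 229 characters left out ...]
 213 209 183 130 122 151 156 171 187 169 161 198 207 206 207]
173 [207 200 188 156 110 123 156 168 189 198 174 138 178 199 200 204]
174 [182 168 160 142 126 138 160 182 203 204 185 144 167 189 192 209]
175 [191 190 188 180 169 169 180 192 204 203 197 192 206 212 216 233]
176 [193 194 195 194 186 184 195 194 194 196 205 221 232 234 235 237]
fence front slope 0.0222 mid 174.1 n 34 rms 0.14
fence back slope 0.0274 mid 165.08 n 79 rms 0.08
plate near slope 0.0218 mid 244.42 n 75 rms 0.11
block rear slope 0.0019 mid 198.58 n 20 rms 0.2
block left slope -0.02 mid 217.64 n 19 rms 0.14
block right slope -0.011 mid 248.52 n 19 rms 0.1
rear-fence at left/right land 24.714892882185126 24.20684478955843
```

```bash
python3 -c "
from bench import ctrl
print(ctrl.hand_in())"
```

```text
the job is handed in; nothing more can be done
None
```

I handed the job in at about 36 s: by firm contact and the camera measurements, the vee block is home with its key in the keyway and its face flush and square to about half a degree. It was only pushed, the arm is drawn back and clear, and none of the pushes went near the loose items, though I did not re-measure where they lie.

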